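# Move a clamped lens carriage up to its stop and lock it

## Robot

A 6-joint arm with a two-finger parallel gripper is mounted at the origin on the work surface. World frame = base frame: x ahead of the robot, y to its left, z up, the work surface at z = 0. Lengths are in m, angles in rad, forces in N, time in s.
With the tool pointing down it reaches from about 0.275 to 0.85 m from the base axis. Payload 5.2 kg.
Tool frame: the origin (TCP) lies at the very end of the fingers, on their centre line; the grasp point (between the pads) lies 19 mm behind it; z points along the fingers, y is the direction in which the jaws open and shut (so a half turn about z gives the same grasp; the last joint's range is limited). The gripper opens to 85 mm and grips with 20 to 120 N. Pads are 22 mm wide; open, the fingers measure 114 mm over their backs; the gripper's body (76 mm by 85 mm) begins 54 mm behind the grasp point. The pads swing forward as they close: fully open they stand 13 mm farther back than shut.
Start: joints at [0.91, 0.259, 1.535, -0, 1.348, -0.203], TCP at [0.243, 0.493, 0.206] pointing down, gripper open.
Joint ranges: [-3.14, 3.14], [-0.91, 2.08], [0.19, 2.58], [-1.22, 4.36], [0.22, 2.71], [-3.12, 3.12]. Speed limits (rad/s): [2.57, 2.57, 3.14, 3.14, 3.14, 3.14].

## Interface

Orientations are given as a 3x3 rotation matrix whose columns are the frame's x, y, z axes.
In Python, from station import status, cams, robot, nets gives the robot as it stands.
- The arm moves only by the tool arm_command, never from a script. Its argument "plan" is a list of rows, each an object with "slide": the shift along the tool's x, y, z in m, a list of three; "yaw": the turn about the tool's z in degrees. In form: [{"slide": [tx, ty, tz], "yaw": yaw}, ...]. A call has 1 to 12 rows; each row is the pose to reach, as a shift and turn from the pose measured when the call began, along the tool's axes at that moment; what a row does not reach only later rows make up. A row lasts 1/12 s, in which the tool goes at most 41.7 mm and 7.16 degrees, less where a joint would pass 70% of its speed; a pose out of reach is approached as far as the arm can. A call with a gripper value outside its range is refused whole. "fingers" is the closure, from 0 (fully open) to 1 (shut), set as the call begins (left out, the last holds). The fingers move at their own pace and stop on an object; the grip force is fixed at half the most. Time passes only in rows, so rows that repeat a pose let the fingers close. It gives the time, the measured TCP pose, the force and the opening at its end, in the units of the state.
- status.read_state(): the state, without advancing time (a new reading comes with each control period).
- cams.get_image(name): name is "scene" or "top" or "wrist"; returns a dict with "color" (400x640x3 uint8, red, green, blue), "intrinsics" (3x3 intrinsics, pixels), "R" (3x3) and "t" (3): a world point X has camera coordinates R X + t. Camera axes: x right, y down, z forward; pixel columns grow to the right and rows downward; lengths in m; the calibration is good to about 2 mm. A picture is of the moment at which its call begins. There is no depth.
- robot.sign_off(): hands the job in, once; it reports no verdict.
Trained networks look in the newest picture that a camera, given by its name, has taken for a name from the list of things; names that differ only in an ending like _2 or _b are one class to them, and where a whole thing is asked for, a point or a joint stands for the part that bears it (a point fixed in the world has none). Each returns a list of dicts, best first, with "conf" (0 to 1); they miss things now and then, are a little off and sometimes report something else, mostly with a low value. They report only what shows in the picture. A call takes as long as a camera call.
- nets.search_frame(thing, camera): "location" ([column, row] as shares, 0 to 1, of the picture: columns of its width, rows of its height, amid what is visible of it).
- nets.regions_of(thing, camera): "region" (400x640 bool, what is visible of it) and "location" ([column, row] as shares, 0 to 1, of the picture: columns of its width, rows of its height, amid what is visible of it).
The state is a dict: "clock": time; "joints": joint angles; "qd": joint speeds; "tau": joint torques, N m; "eef_pos": TCP position; "tool_rot": TCP orientation; "force": force on the tool from outside, world axes, zero at the start; "wrist_torque": the same for the moment, N m; "opening": finger opening in m.
Only numpy, scipy, OpenCV 4.12 (cv2) and the standard library are available. Lean on these libraries where they do the work, as an engineer would, in place of code of your own. Each camera call takes 0.05 s, during which the arm holds its last target. There are 200 camera calls.

## Task

On the optical rail, free the lens carriage by turning its clamp knob, slide the carriage along the rail until it sits right up against the low stop block (not towards the fixed lens mount), then turn the knob back until the clamp is fully tight. Leave the other things on the table where they are.

Things in the scene. Friction and masses are not known exactly. Their poses are not given: they have to be found in the camera images.
- rail: black optical rail fixed to the table, 400 mm long along its own y, 70 mm wide (x), 30 mm high. Origin: centre of its underside, on the table. The carriage slides along the rail's y axis, over its centre line.
- carriage: aluminium carriage: block 90 (x) by 70 (y, along the rail) by 25 mm, 30 to 55 mm above the table. Origin: centre of its underside, 30 mm above the table on the rail's centre line; axes as the rail's. An arm on its +x side carries a round black lens holder, 48 mm across, 16 thick, 70 mm from the origin, top 116 mm above the table. Slides with about 2 N when loose; the tight clamp holds about 35 N.
- clamp (a joint): turn of the clamp knob, growing clockwise seen from above: 0 = fully loose, 1.3 rad = fully tight, with end stops; it starts to press at 0.45, stays where left, takes 0.15 to 0.3 N m. The knob is a black bar 70 x 14 mm, 30 high, on a 26 mm round stem. At 1.3 the bar lies across the rail (along the carriage's x); at 0 it is turned 1.3 rad anticlockwise from there, nearly along the rail.
- clamp_grip (a point): point on the knob's vertical axis at mid-height of the bar, 92 mm above the table (the bar spans 76 to 106 mm). The axis stands 20 mm to the -x side of the carriage's origin. Do not use its orientation: take the bar's direction from joint clamp and the rail.
- stop: low stop block screwed to the rail near one end (either end): plain aluminium, 90 (x) by 24 (y, along the rail) by 25 mm, 30 to 55 mm above the table, two dark screw heads 5 mm high on it. Origin: centre of its underside, 30 mm above the table on the rail's centre line; axes as the rail's. When the carriage touches it the two origins are 47 mm apart.
- mount: fixed lens mount near the other end of the rail: the same kind of block with an arm on its +x side that carries a tall square black lens plate, 60 mm wide and 16 mm thick, top 135 mm above the table. Origin as for the stop.
- lens_case: bystander: flat square plastic case 90 x 90 x 42 mm. Origin: centre of its underside.
- cleaner: bystander: white bottle 60 mm across, 140 mm high. Origin: centre of its underside.
- post_base: bystander: steel post on a round foot 60 mm across, 80 mm high. Origin: centre of its underside.
- driver: bystander: screwdriver 170 mm long, lying on the table along its x. Origin: its underside, about mid-length.

How it is judged:
On the way, in this order (a step that is already met when the one before it is completed fails the run):
1. the clamp is freed (knob below 0.4 rad) (value of joint clamp below 0.4 rad), for 0.1 s.
2. the carriage is up against the stop block (gap under 3 mm) (horizontal distance between carriage and stop below 0.05 m), for 0.1 s.
At the end, for the whole second after the job is handed in: The carriage rests within 3 mm of the stop block and the clamp knob is turned tight (joint clamp above 1.1 rad of its 1.3), nothing moving (horizontal distance between carriage and stop below 0.05 m and value of joint clamp above 1.1 rad and linear speed of carriage below 0.01 m/s); the robot touches nothing.
It fails at once if a bystander is moved more than 30 mm (distance of any of lens_case, cleaner, post_base, driver from where it was at the start of the episode above 0.03 m).
It also fails if it takes over 42 s, if anything falls off the work surface, if the arm or the gripper's body presses on something with over 40 N, if the wrist force passes 120 N, or if a joint passes its speed limit or range.

## Working session

There is one attempt and no reset: what is moved stays moved. The work goes in short steps, Python scripts to look and compute and a tool call to move; the robot and the scene stay as the last step left them, time stands still between calls to the robot, and variables do not carry over. Pictures are saved under pics/ and viewed, on a budget of 10 in all, crops included, one or two more only if the job needs it, and the job is handed in when it is done.

Besides the shell and the picture viewer there is one more tool, called after ">>>" as name(argument=value, ...), one argument or row to a line, values as JSON. arm_command: Moves the arm, as the interface text tells. Its arguments: {"type":"object","properties":{"plan":{"type":"array"},"fingers":{"type":"number"}},"required":["plan"]}

```bash
mkdir -p pics; ls; python3 - <<'E'
from station import status,cams,nets
import cv2,numpy as np
s=status.read_state();print({k:np.round(v,3).tolist() for k,v in s.items()})
ims=[]
for c in("top","scene"):
    im=cams.get_image(c);print(c,im["R"].round(3).tolist(),im["t"].round(3),im["intrinsics"].tolist())
    for n in("rail","carriage","clamp","clamp_grip","stop","mount"):
        print(n,[(np.round(np.array(d["location"])*[640,400],1).tolist(),round(d["conf"],2)) for d in nets.search_frame(n,c)[:2]])
    cv2.imwrite(f"pics/{c}0.png",im["color"][...,::-1])
E
```

```text
pics
{'clock': 0.0, 'joints': [0.91, 0.259, 1.536, 0.0, 1.348, -0.203], 'qd': [0.002, 0.001, -0.001, -0.0, 0.001, -0.001], 'tau': [0.001, -44.601, -29.058, 0.0, 0.011, 0.0], 'eef_pos': [0.243, 0.493, 0.205], 'tool_rot': [[-0.897, 0.442, -0.001], [0.442, 0.897, -0.001], [0.0, -0.002, -1.0]], 'force': [-0.633, -0.044, -0.259], 'wrist_torque': [-0.021, -0.007, 0.053], 'opening': 0.086}
top [[-0.009, -1.0, 0.017], [-0.989, 0.007, -0.149], [0.149, -0.018, -0.989]] [-1.000e-03  5.310e-01  1.032e+00] [[426.3503940049211, 0.0, 320.04842462384283], [0.0, 426.3503940049211, 201.90761679260075], [0.0, 0.0, 1.0]]
rail [([343.5, 189.7], 0.6), ([169.4, 246.2], 0.57)]
carriage [([349.1, 188.4], 0.75)]
clamp [([343.5, 196.5], 0.69), ([399.2, 203.1], 0.63)]
clamp_grip [([344.5, 194.0], 0.53)]
stop [([397.6, 202.9], 0.89)]
mount [([293.2, 165.3], 0.59), ([487.6, 168.7], 0.49)]
scene [[-0.046, 0.999, 0.004], [0.831, 0.041, -0.555], [-0.555, -0.022, -0.832]] [ 0.021 -0.393  1.395] [[432.5517346207731, 0.0, 321.17693428778335], [0.0, 432.5517346207731, 197.1578271018194], [0.0, 0.0, 1.0]]
rail [([296.4, 223.5], 0.63)]
carriage [([288.9, 221.7], 0.95)]
clamp [([290.8, 198.8], 0.83)]
clamp_grip [([292.3, 201.3], 0.69)]
stop [([239.0, 200.4], 0.66)]
mount [([343.1, 242.0], 0.87)]
```

```bash
python3 - <<'E'
import cv2
for c in("top","scene"):
    i=cv2.imread(f"pics/{c}0.png");
    if c=="top": i=cv2.resize(i[100:310,200:480],None,fx=2.8,fy=2.8,interpolation=cv2.INTER_CUBIC)
    cv2.imwrite(f"pics/{c}0v.png",i)
E
```

```text
(no output)
```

View pics/top0v.png

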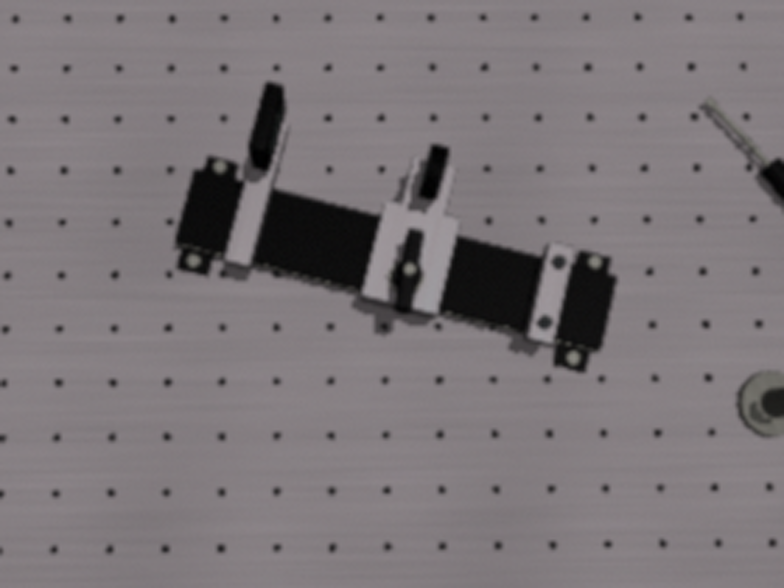

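View pics/scene0.png

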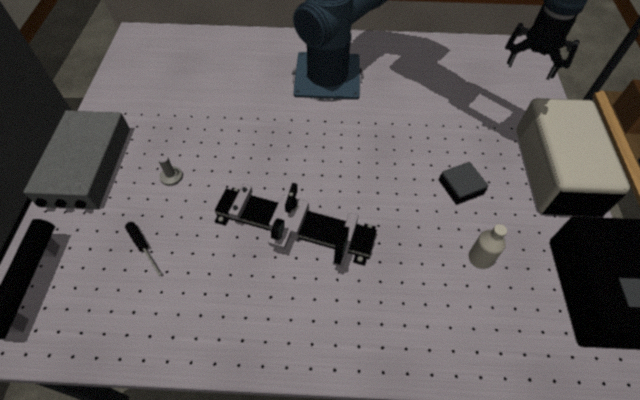

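The top view shows the mount at crop (255,215), carriage at (411,258), and stop at (551,292). The knob bar runs from (414,232) to (403,308). The scene view agrees: bystanders are clear of the rail, and the carriage must move away from the mount towards world -y.

```bash
cat > h.py <<'E'
import numpy as np
def ray(im,px,z):
    R,t,K=im["R"],im["t"],im["intrinsics"]
    C=-R.T@t; d=R.T@np.linalg.inv(K)@np.array([px[0],px[1],1.]); return C+d*(z-C[2])/d[2]
E
python3 - <<'E'
from h import *
from station import cams,status
im=cams.get_image("top")
f=lambda p,z:ray(im,(p[0]/2.8+200-.3,p[1]/2.8+100-.3),z)[:2]
P=lambda L,z:np.mean([f(p,z) for p in L],0)
S=P([(546,243),(573,250),(530,335),(556,342)],.055);C=P([(364,295),(438,312),(388,205),(459,216)],.055)
M=P([(227,260),(250,266)],.055)
u=f((556,342),.055);print("stop",S,"car",C,"mountfront",M)
# rail edges at z=.03
for a,b in [((275,190),(540,257)),((258,262),(525,332))]:
    A,B=f(a,.03),f(b,.03);print("edge",A,B,np.degrees(np.arctan2(*(A-B)[::-1])))
print("S->C",np.degrees(np.arctan2(*(C-S)[::-1])),np.linalg.norm(C-S))
a,b=f((414,232),.106),f((403,308),.106);print("bar",a,b,(a+b)/2,np.degrees(np.arctan2(*(a-b)[::-1])),np.linalg.norm(a-b))
print("screw",f((409,269),.106))
E
```

```text
stop [ 0.52206767 -0.19454079] car [ 0.55478809 -0.07175641] mountfront [0.55009105 0.08252399]
edge [0.62200055 0.05097829] [ 0.55819664 -0.19037413] 75.19204408098561
edge [0.55518145 0.06648663] [ 0.48955198 -0.17441352] 74.76050416053633
S->C 75.07820531920927 0.12706938451398847
bar [ 0.56709212 -0.06939504] [ 0.50215344 -0.05892683] [ 0.53462278 -0.06416093] -9.15738474268014 0.06577701061317356
screw [ 0.53531642 -0.06457327]
```

>>> arm_command(
  plan=[
    {"slide": [-0.34, -0.25, 0], "yaw": 80},
    {"slide": [-0.34, -0.25, 0], "yaw": 80},
    {"slide": [-0.34, -0.25, 0], "yaw": 80},
    {"slide": [-0.34, -0.25, 0], "yaw": 80},
    {"slide": [-0.34, -0.25, 0], "yaw": 80},
    {"slide": [-0.34, -0.25, 0], "yaw": 80},
    {"slide": [-0.34, -0.25, 0], "yaw": 80},
    {"slide": [-0.34, -0.25, 0], "yaw": 80},
    {"slide": [-0.34, -0.25, 0], "yaw": 80},
    {"slide": [-0.34, -0.25, 0], "yaw": 80},
    {"slide": [-0.34, -0.25, 0], "yaw": 80},
    {"slide": [-0.34, -0.25, 0], "yaw": 80},
  ],
)

```text
clock: 1.75
eef_pos: [0.4389, 0.1163, 0.2061]
tool_rot: [[0.289, 0.957, 0.0], [0.957, -0.289, -0.0], [-0.0, 0.001, -1.0]]
force: [-1.9, 0.5, -0.5]
opening: 0.0856
```

```bash
cat >> h.py <<'E'
def go(xyz,barang):
    """slide and yaw (deg) to bring TCP to xyz with tool x along world angle barang"""
    from station import status
    s=status.read_state();R=np.array(s["tool_rot"]);p=np.array(s["eef_pos"])
    a=np.degrees(np.arctan2(R[1,0],R[0,0]))
    print("t",s["clock"],"p",p.round(4),"ang",a.round(2),"q",np.round(s["joints"],3),"F",np.round(s["force"],1),"open",s["opening"])
    print("slide",(R.T@(np.array(xyz)-p)).round(4),"yaw",round((a-barang+180)%360-180,2))
E
python3 -c "
from h import *;go([.535,-.0655,.2],-9.2)"
```

```text
t 1.75 p [0.4389 0.1163 0.2061] ang 73.2 q [ 0.013  0.083  1.75  -0.     1.308  0.306] F [-1.9  0.5 -0.5] open 0.08559499516779938
slide [-0.1462  0.1445  0.0062] yaw 82.4
```

>>> arm_command(
  plan=[
    {"slide": [-0.146, 0.1445, 0.01], "yaw": 82.4},
    {"slide": [-0.146, 0.1445, 0.01], "yaw": 82.4},
    {"slide": [-0.146, 0.1445, 0.01], "yaw": 82.4},
    {"slide": [-0.146, 0.1445, 0.01], "yaw": 82.4},
    {"slide": [-0.146, 0.1445, 0.01], "yaw": 82.4},
    {"slide": [-0.146, 0.1445, 0.01], "yaw": 82.4},
    {"slide": [-0.146, 0.1445, 0.01], "yaw": 82.4},
    {"slide": [-0.146, 0.1445, 0.01], "yaw": 82.4},
    {"slide": [-0.146, 0.1445, 0.01], "yaw": 82.4},
    {"slide": [-0.146, 0.1445, 0.01], "yaw": 82.4},
    {"slide": [-0.146, 0.1445, 0.01], "yaw": 82.4},
    {"slide": [-0.146, 0.1445, 0.01], "yaw": 82.4},
  ],
)

```text
clock: 2.75
eef_pos: [0.5349, -0.0634, 0.1962]
tool_rot: [[0.987, -0.161, 0.0], [-0.161, -0.987, 0.0], [0.0, -0.0, -1.0]]
force: [0.1, 0.8, -0.3]
opening: 0.0854
```

```bash
python3 -c "
from h import *;go([.535,-.0655,.073],-9.2)
from station import cams,status,nets
import cv2
im=cams.get_image('wrist')
i=im['color'][...,::-1].copy()
print([(np.round(np.array(d['location'])*[640,400],1),d['conf']) for d in nets.search_frame('clamp','wrist')[:2]])
R,t,K=im['R'],im['t'],im['intrinsics']
for k in (-.035,0,.035):
    X=np.array([.535,-.0655,.106])+k*np.array([np.cos(np.radians(-9.2)),np.sin(np.radians(-9.2)),0]);c=K@(R@X+t);c=c/c[2];print(c);cv2.circle(i,(int(c[0]),int(c[1])),3,(0,0,255),-1)
cv2.imwrite('pics/w1.png',i)"
```

```text
t 2.75 p [ 0.5349 -0.0634  0.1962] ang -9.28 q [-0.325  0.245  1.578  0.     1.319  1.407] F [ 0.1  0.8 -0.3] open 0.08535200170916049
slide [0.0005 0.0021 0.1232] yaw -0.08
[(array([319.5, 189.4]), 0.6)]
[318.31710213 232.81793379   1.        ]
[318.29419339 195.73597578   1.        ]
[318.26954358 155.83578931   1.        ]
```

View pics/w1.png

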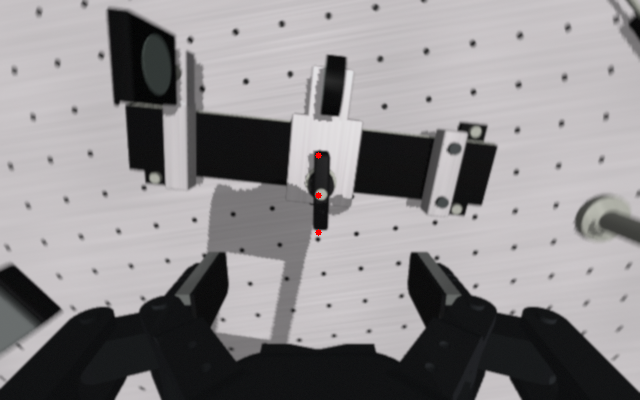

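The wrist view shows the bar at (321,152)–(321,229) and the screw at about (320,195). My prediction matches to within about 2 mm, and there is clear space either side for the fingers.

>>> arm_command(
  plan=[
    {"slide": [0.001, 0.0034, 0.03], "yaw": 0},
    {"slide": [0.001, 0.0034, 0.06], "yaw": 0},
    {"slide": [0.001, 0.0034, 0.09], "yaw": 0},
    {"slide": [0.001, 0.0034, 0.11], "yaw": 0},
    {"slide": [0.001, 0.0034, 0.124], "yaw": 0},
    {"slide": [0.001, 0.0034, 0.124], "yaw": 0},
    {"slide": [0.001, 0.0034, 0.124], "yaw": 0},
  ],
)

```text
clock: 3.43
eef_pos: [0.5349, -0.0661, 0.0718]
tool_rot: [[0.988, -0.152, -0.001], [-0.152, -0.988, 0.001], [-0.002, -0.001, -1.0]]
force: [0.5, 0.1, 0.5]
opening: 0.0852
```

>>> arm_command(
  plan=[
    {"slide": [0, 0, 0], "yaw": 0},
    {"slide": [0, 0, 0], "yaw": 0},
    {"slide": [0, 0, 0], "yaw": 0},
    {"slide": [0, 0, 0], "yaw": 0},
    {"slide": [0, 0, 0], "yaw": 0},
    {"slide": [0, 0, 0], "yaw": 0},
    {"slide": [0, 0, 0], "yaw": 0},
    {"slide": [0, 0, 0], "yaw": 0},
    {"slide": [0, 0, 0], "yaw": 0},
    {"slide": [0, 0, 0], "yaw": 0},
  ],
  fingers=1,
)

```text
clock: 4.27
eef_pos: [0.5351, -0.0663, 0.0724]
tool_rot: [[0.988, -0.152, -0.001], [-0.152, -0.988, 0.001], [-0.001, -0.001, -1.0]]
force: [-1.6, -0.3, 5.8]
opening: 0.0119
```

```bash
python3 -c "
from h import *;go([.5355,-.0668,.073],60)"
```

```text
t 4.2667 p [ 0.5351 -0.0663  0.0724] ang -8.77 q [-0.33   0.367  1.737  0.     1.038  1.393] F [-1.6 -0.3  5.8] open 0.011877152454496871
slide [ 0.0004  0.0005 -0.0006] yaw -68.77
```

>>> arm_command(
  plan=[
    {"slide": [0, 0, 0], "yaw": -5},
    {"slide": [0, 0, 0], "yaw": -11},
    {"slide": [0, 0, 0], "yaw": -17},
    {"slide": [0, 0, 0], "yaw": -23},
    {"slide": [0, 0, 0], "yaw": -29},
    {"slide": [0, 0, 0], "yaw": -35},
    {"slide": [0, 0, 0], "yaw": -41},
    {"slide": [0, 0, 0], "yaw": -47},
    {"slide": [0, 0, 0], "yaw": -53},
    {"slide": [0, 0, 0], "yaw": -58},
    {"slide": [0, 0, 0], "yaw": -62},
    {"slide": [0, 0, 0], "yaw": -62},
  ],
)

```text
clock: 5.27
eef_pos: [0.5359, -0.067, 0.0725]
tool_rot: [[0.597, 0.802, 0.001], [0.802, -0.597, -0.0], [0.0, 0.001, -1.0]]
force: [1.7, -2.3, -0.7]
opening: 0.0123
```

```bash
python3 -c "
from h import *;go(np.array([.5351,-.0663,.0724])+.082*np.array([-np.cos(np.radians(75)),-np.sin(np.radians(75)),0]),54)
from station import cams,status
import cv2
print(status.read_state()['wrist_torque'])
cv2.imwrite('pics/w2.png',cams.get_image('wrist')['color'][...,::-1])"
```

```text
t 5.2667 p [ 0.5359 -0.067   0.0725] ang 53.36 q [-0.331  0.368  1.736 -0.     1.037  0.309] F [ 1.7 -2.3 -0.7] open 0.012318653886461457
slide [-0.0762  0.0292  0.0001] yaw -0.64
[-0.40088185 -0.32930455  0.05215024]
```

View pics/w2.png

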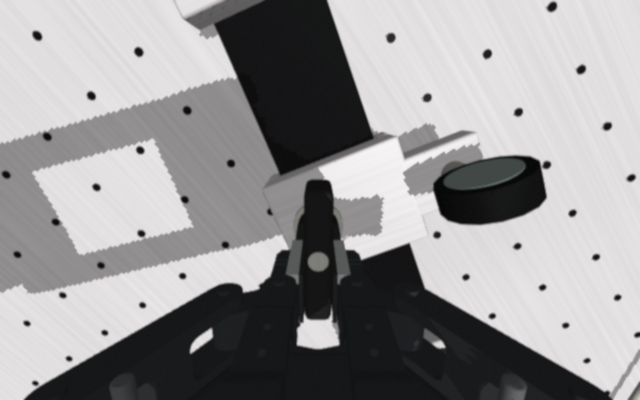

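The bar followed the gripper (it is held between the pads, around (318,260)), so the clamp should be at about 0.1 rad. Next I slide the carriage towards the stop.

>>> arm_command(
  plan=[
    {"slide": [-0.005, 0.002, 0], "yaw": 0},
    {"slide": [-0.013, 0.005, 0], "yaw": 0},
    {"slide": [-0.022, 0.009, 0], "yaw": 0},
    {"slide": [-0.032, 0.0127, 0], "yaw": 0},
    {"slide": [-0.042, 0.0167, 0], "yaw": 0},
    {"slide": [-0.052, 0.0206, 0], "yaw": 0},
    {"slide": [-0.06, 0.0238, 0], "yaw": 0},
    {"slide": [-0.065, 0.0258, 0], "yaw": 0},
    {"slide": [-0.067, 0.0266, 0], "yaw": 0},
    {"slide": [-0.067, 0.0266, 0], "yaw": 0},
  ],
)

```text
clock: 6.15
eef_pos: [0.517, -0.1377, 0.0725]
tool_rot: [[0.6, 0.8, 0.001], [0.8, -0.6, -0.001], [-0.0, 0.002, -1.0]]
force: [3.4, -3.0, -2.9]
opening: 0.0118
```

>>> arm_command(
  plan=[
    {"slide": [-0.0019, 0.0007, 0], "yaw": 0},
    {"slide": [-0.0037, 0.0015, 0], "yaw": 0},
    {"slide": [-0.0056, 0.0022, 0], "yaw": 0},
    {"slide": [-0.0056, 0.0022, 0], "yaw": 0},
  ],
)

```text
clock: 6.48
eef_pos: [0.5155, -0.1436, 0.0725]
tool_rot: [[0.6, 0.8, 0.001], [0.8, -0.6, -0.001], [-0.0, 0.002, -1.0]]
force: [4.5, -1.7, -3.6]
opening: 0.0118
```

```bash
python3 -c "
from h import *;go(np.array([.5359,-.067,.0724])+.08*np.array([-np.cos(np.radians(75)),-np.sin(np.radians(75)),0]),54)
from station import cams,status
import cv2
im=cams.get_image('top')['color'][...,::-1]
cv2.imwrite('pics/t2.png',cv2.resize(im[140:240,300:450],None,fx=5,fy=5,interpolation=cv2.INTER_CUBIC))"
```

```text
t 6.4833 p [ 0.5155 -0.1436  0.0725] ang 53.12 q [-4.800e-01  3.600e-01  1.749e+00 -1.000e-03  1.031e+00  1.640e-01] F [ 4.5 -1.7 -3.6] open 0.011821806554426205
slide [-0.0007  0.0002  0.0001] yaw -0.88
```

View pics/t2.png

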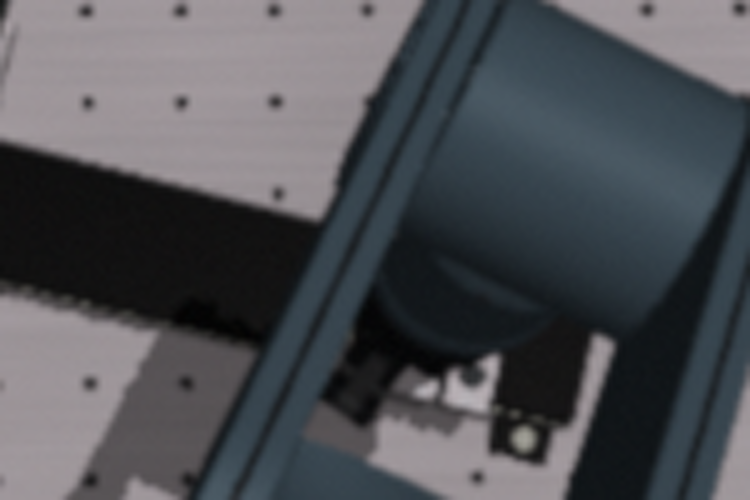

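The arm hides most of the contact line in this view, so I can't judge the gap from it. I'll creep on and use the wrist force along the rail to detect contact.

>>> arm_command(
  plan=[
    {"slide": [-0.0014, 0.0006, 0], "yaw": 0},
    {"slide": [-0.0028, 0.001, 0], "yaw": 0},
    {"slide": [-0.0028, 0.001, 0], "yaw": 0},
  ],
)

```text
clock: 6.78
eef_pos: [0.5147, -0.1466, 0.0725]
tool_rot: [[0.6, 0.8, 0.001], [0.8, -0.6, -0.002], [-0.001, 0.002, -1.0]]
force: [4.9, -1.0, -3.6]
opening: 0.0118
```

>>> arm_command(
  plan=[
    {"slide": [-0.0014, 0.0006, 0], "yaw": 0},
    {"slide": [-0.0028, 0.001, 0], "yaw": 0},
    {"slide": [-0.0028, 0.001, 0], "yaw": 0},
  ],
)

```text
clock: 7.03
eef_pos: [0.5146, -0.1468, 0.0725]
tool_rot: [[0.601, 0.8, 0.003], [0.8, -0.601, 0.003], [0.004, 0.001, -1.0]]
force: [9.6, 9.1, -2.3]
opening: 0.0119
```

Contact: the along-rail force jumped from about 0 to 11 N and motion stopped. Tightening now, with a slight push held against the stop.

>>> arm_command(
  plan=[
    {"slide": [-0.001, 0.0004, 0], "yaw": 5},
    {"slide": [-0.001, 0.0004, 0], "yaw": 11},
    {"slide": [-0.001, 0.0004, 0], "yaw": 17},
    {"slide": [-0.001, 0.0004, 0], "yaw": 23},
    {"slide": [-0.001, 0.0004, 0], "yaw": 29},
    {"slide": [-0.001, 0.0004, 0], "yaw": 35},
    {"slide": [-0.001, 0.0004, 0], "yaw": 41},
    {"slide": [-0.001, 0.0004, 0], "yaw": 47},
    {"slide": [-0.001, 0.0004, 0], "yaw": 53},
    {"slide": [-0.001, 0.0004, 0], "yaw": 58},
    {"slide": [-0.001, 0.0004, 0], "yaw": 62},
    {"slide": [-0.001, 0.0004, 0], "yaw": 62},
  ],
)

```text
clock: 8.03
eef_pos: [0.514, -0.1452, 0.0725]
tool_rot: [[0.987, -0.159, 0.002], [-0.159, -0.987, 0.007], [0.001, -0.007, -1.0]]
force: [4.3, 7.8, 1.2]
opening: 0.0119
```

>>> arm_command(
  plan=[
    {"slide": [0, 0, 0], "yaw": 2},
    {"slide": [0, 0, 0], "yaw": 4},
    {"slide": [0, 0, 0], "yaw": 6},
    {"slide": [0, 0, 0], "yaw": 6},
  ],
)

```text
clock: 8.37
eef_pos: [0.5141, -0.1447, 0.0725]
tool_rot: [[0.965, -0.262, 0.002], [-0.262, -0.965, 0.007], [0.0, -0.007, -1.0]]
force: [6.3, 2.0, -1.9]
opening: 0.0116
```

```bash
python3 -c "
from h import *;go([.5146,-.1468,.0724],-15)
from station import cams,status
import cv2
print(status.read_state()['wrist_torque'])
cv2.imwrite('pics/w3.png',cams.get_image('wrist')['color'][...,::-1])"
```

```text
t 8.3667 p [ 0.5141 -0.1447  0.0725] ang -15.19 q [-0.489  0.359  1.751  0.009  1.034  1.343] F [ 6.3  2.  -1.9] open 0.011622380256321129
slide [0.001  0.0019 0.0001] yaw -0.19
[ 0.13774595 -0.81904941  0.29098149]
```

View pics/w3.png

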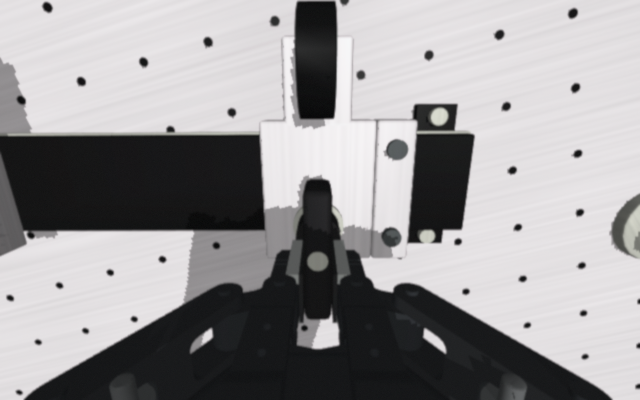

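The carriage touches the stop (seam at column ~376, at most about 2 px ≈ 1 mm) and the bar lies across the rail. A few more degrees to press the end stop, then release.

>>> arm_command(
  plan=[
    {"slide": [0, 0, 0], "yaw": 2},
    {"slide": [0, 0, 0], "yaw": 4},
    {"slide": [0, 0, 0], "yaw": 4},
  ],
)

```text
clock: 8.67
eef_pos: [0.5141, -0.1447, 0.0726]
tool_rot: [[0.945, -0.326, 0.002], [-0.326, -0.945, 0.006], [-0.0, -0.007, -1.0]]
force: [4.9, 0.4, -2.3]
opening: 0.0117
```

>>> arm_command(
  plan=[
    {"slide": [0, 0, 0], "yaw": 0},
    {"slide": [0, 0, 0], "yaw": 0},
    {"slide": [0, 0, 0], "yaw": 0},
    {"slide": [0, 0, 0], "yaw": 0},
    {"slide": [0, 0, 0], "yaw": 0},
    {"slide": [0, 0, 0], "yaw": 0},
    {"slide": [0, 0, 0], "yaw": 0},
    {"slide": [0, 0, 0], "yaw": 0},
  ],
  fingers=0,
)

```text
clock: 9.33
eef_pos: [0.514, -0.1447, 0.0726]
tool_rot: [[0.945, -0.326, 0.002], [-0.326, -0.945, 0.006], [-0.0, -0.007, -1.0]]
force: [0.0, 0.0, -0.3]
opening: 0.0852
```

>>> arm_command(
  plan=[
    {"slide": [0, 0, -0.02], "yaw": 0},
    {"slide": [0, 0, -0.05], "yaw": 0},
    {"slide": [0, 0, -0.08], "yaw": 0},
    {"slide": [0, 0, -0.11], "yaw": 0},
    {"slide": [0, 0, -0.13], "yaw": 0},
    {"slide": [0, 0, -0.13], "yaw": 0},
    {"slide": [0, 0, -0.13], "yaw": 0},
  ],
)

```text
clock: 9.92
eef_pos: [0.5145, -0.146, 0.2039]
tool_rot: [[0.945, -0.326, 0.005], [-0.326, -0.945, 0.005], [0.003, -0.006, -1.0]]
force: [-1.6, -0.1, -0.0]
opening: 0.085
```

```bash
python3 -c "
from h import *;go([.5146,-.1468,.0724],-15)
from station import cams,status
import cv2
i=cams.get_image('wrist')['color'][...,::-1]
cv2.imwrite('pics/w4.png',cv2.resize(i[60:260,180:480],None,fx=2.5,fy=2.5,interpolation=cv2.INTER_CUBIC))"
```

```text
t 9.9167 p [ 0.5145 -0.146   0.2039] ang -19.04 q [-0.49   0.23   1.578  0.007  1.332  1.411] F [-1.6 -0.1 -0. ] open 0.08499918354155157
slide [0.     0.0016 0.1315] yaw -4.04
```

View pics/w4.png

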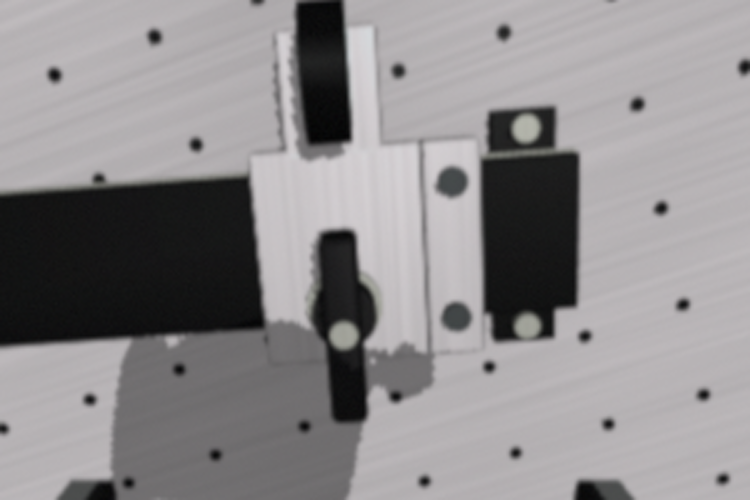

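The bar, at crop (337,232)–(350,420), is parallel to the carriage edge within about 2°. The seam at crop column ~425 is closed, and the gripper is clear.

```bash
python3 -c "
from station import robot
print(robot.sign_off())"
```

```text
the job is handed in; nothing more can be done
None
```

The carriage is up against the low stop block with the clamp tight, and I handed the job in at about 10 s of the 42 s allowed. `sign_off` gives no verdict, so the results below come from my own checks.

- **Freeing the clamp:** I gripped the knob bar and turned it about 62° anticlockwise. That should leave the clamp near 0.1 rad, judged from the tool's angle because the joint isn't reported directly.
- **Sliding:** The carriage moved about 82 mm. On the last step, force along the rail rose to about 11 N and it stopped, which I took as contact with the stop.
- **Tightening:** I turned the knob back about 72°. Wrist torque reached about 0.29 N m shortly before the end. I then released and raised the gripper about 130 mm.
- **Last checks:** The final wrist picture shows the seam to the stop closed (1 mm or less). The bar lies across the rail within about 2°, so the clamp is at about 1.3 rad. The gripper is clear of everything and reads almost no force.

Two checks were weaker. The top view at the stop was mostly hidden by the arm, so contact rests on the force reading and the wrist pictures. I didn't measure the bystanders again at the end; the arm passed above or clear of them.

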